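# Put the chisels back in their till

## Task

Put the red and the blue chisel back in the till: slide the keeper bar fully open, lay each chisel in the bay with the label of its own colour, slide it blade first under the guard until its handle meets the guard, and then slide the keeper bar fully shut behind the handles. Leave the green chisel home in its own bay, and do not knock the mallet, the square or the glue bottle.

Things in the scene. Friction and masses are not known exactly. Their poses are not given: they have to be found in the camera images.
- red_chisel (a point): bench chisel, 180 mm long, about 0.2 kg: square wooden handle 110 long, 32 wide, 32 high, its butt end 38 mm red; then a brass neck (12 long, 14 across) and a steel blade (58 long, 24 wide, 5 thick) at half the handle's height. This point is the handle's centre, 16 mm above what it lies on; x points to the blade tip (125 mm ahead), z up. It starts loose on the bench.
- blue_chisel (a point): bench chisel, 180 mm long, about 0.2 kg: square wooden handle 110 long, 32 wide, 32 high, its butt end 38 mm blue; then a brass neck (12 long, 14 across) and a steel blade (58 long, 18 wide, 5 thick) at half the handle's height. This point is the handle's centre, 16 mm above what it lies on; x points to the blade tip (125 mm ahead), z up. It starts loose on the bench.
- green_chisel (a point): bench chisel, 180 mm long, about 0.2 kg: square wooden handle 110 long, 32 wide, 32 high, its butt end 38 mm green; then a brass neck (12 long, 14 across) and a steel blade (58 long, 14 wide, 5 thick) at half the handle's height. This point is the handle's centre, 16 mm above what it lies on; x points to the blade tip (125 mm ahead), z up. It starts home in its own bay and stays there.
- red_bay (a point): the home of the red chisel: this point is where the centre of its handle (half-way up) belongs when fully home, x pointing into the guard, along which the blade slides, z up. The red label plate (60 x 44 mm, 2 thick) lies on the guard's roof, on the bay's centre line, its centre 100 mm ahead of this point. Which bay is which colour varies.
- blue_bay (a point): the home of the blue chisel: this point is where the centre of its handle (half-way up) belongs when fully home, x pointing into the guard, along which the blade slides, z up. The blue label plate (60 x 44 mm, 2 thick) lies on the guard's roof, on the bay's centre line, its centre 100 mm ahead of this point. Which bay is which colour varies.
- green_bay (a point): the home of the green chisel: this point is where the centre of its handle (half-way up) belongs when fully home, x pointing into the guard, along which the blade slides, z up. The green label plate (60 x 44 mm, 2 thick) lies on the guard's roof, on the bay's centre line, its centre 100 mm ahead of this point. Which bay is which colour varies.
- till: chisel till, fixed: flat plywood floor 330 long (x from -238 to +92 mm), 256 wide, 10 thick, no side walls. Origin on the bench at the guard's face, on the middle bay's centre line; x points into the guard, z up. Three bays lie side by side at y = -80, 0 and +80 mm. Before it slides in, a chisel must be laid at least 70 mm short of home.
- guard (a point): middle of the top front edge of the till's wooden guard, 42 mm above the bench; axes as the till's. The guard covers the till's x from 0 to 92 mm; its roof is 8 mm thick with a 24 mm high gap under it, in which each bay is a slot 42 mm wide and 84 deep between solid piers. A handle is too high for the gap: it stops at the guard's face.
- keeper (a joint): opening of the keeper bar in m: 0 fully shut (its face 6 mm behind the butts of home chisels), 0.096 fully open; it slides straight along the till's -x to open, with about 1.5 N of friction, and stays where left.
- keeper_knob (a point): centre of the square wooden knob of the keeper bar: 26 x 26 mm, 50 high, 61 mm above the bench; it stands on the middle of the bar and its sides are parallel to the till's x and y. The dark wooden bar under it runs across the till (266 mm along y, 22 mm along x, its top 36 mm above the bench).
- mallet: wooden mallet lying on the bench, head 70 x 120 x 80 mm (origin under the head), handle 170 mm to its own +y; leave it alone
- square: try square lying flat on the bench: dark wooden stock 24 x 110 mm, 18 high (origin under it), steel blade 150 mm to its own +x; leave it alone
- glue: white glue bottle, 64 mm across, 110 high, orange cap, standing (origin under it); leave it alone
Not all that is in view belongs to the job. Leave any purple or turquoise look-alike of the part that bears red_chisel alone. What is shaped like the part that bears blue_chisel but orange is not meant.

How it is judged:
By the outcome, as a careful person would: the job done as asked, in the order asked, and still so for the second after the job is handed in, with the robot touching nothing.
It also fails if it takes over 72 s, if anything falls off the work surface, if the arm or the gripper's body presses on something with over 40 N, if the wrist force passes 120 N, or if a joint passes its speed limit or range.

## Robot

A 6-joint arm with a two-finger parallel gripper is mounted at the origin on the work surface. World frame = base frame: x ahead of the robot, y to its left, z up, the work surface at z = 0. Lengths are in m, angles in degrees, forces in N, time in s.
With the tool pointing down it reaches from about 0.3 to 0.75 m from the base axis. Payload 8.5 kg.
Tool frame: the origin (TCP) lies at the very end of the fingers, on their centre line; the grasp point (between the pads) lies 19 mm behind it; z points along the fingers, y is the line along which they close (so a half turn about z gives the same grasp; the last joint's range is limited). The gripper opens to 85 mm and grips with 20 to 120 N. Pads are 22 mm wide; open, the fingers measure 114 mm over their backs; the gripper's body (76 mm by 85 mm) begins 54 mm behind the grasp point. The pads swing forward as they close: fully open they stand 13 mm farther back than shut.
Start: joints at [52.408, 21.807, 74.336, -0, 83.858, -12.336], TCP at [0.235, 0.497, 0.231] pointing down, gripper open.
Joint ranges: [-178.18, 178.18], [-50.72, 133.34], [12.68, 142.11], [-81.47, 261.47], [9.98, 163.14], [-165.26, 165.26]. Speed limits (degrees/s): [136.94, 136.94, 180, 180, 180, 180].

## Interface

Orientations are given as a 3x3 rotation matrix whose columns are the frame's x, y, z axes.
In Python, from rig import env, optics, spotter gives the robot as it stands.
- The arm moves only by the shell command python3 -m crank 'ROWS' [FORCE]. ROWS is JSON, one flat list of numbers, 5 for each row, row after row: the finger opening in cm, from 0 to 8.54, then the shift along the tool's x, y, z in cm, then the turn about the tool's z in rad. A call has exactly 8 rows; each row shifts and turns the commanded pose from where the row before left it, along the tool's axes as they then stand; what a row does not reach is not made up. A row lasts 1/12 s, in which the tool goes at most 41.7 mm and 7.16 degrees, less where a joint would pass 70% of its speed; a pose out of reach is approached as far as the arm can. A call is refused whole if a number of a shift passes 4.17 or a number of a turn 0.125, either way. A call with a gripper value outside its range is refused whole. The fingers move at their own pace and stop on an object; FORCE is the grip in N (left out, the last holds). Time passes only in rows, so rows that do not move let the fingers close, or fill a call up. It gives the time, the measured TCP pose, the force, the opening and the grip force at its end, in the units of the state.
- env.observe(): the state, without advancing time (a new reading comes with each control period).
- optics.get_image(name): name is "scene" or "top"; returns a dict with "color" (400x640x3 uint8, red, green, blue), "intrinsics" (3x3 intrinsics, pixels), "distortion" ([k1, k2, p1, p2, k3] as OpenCV has them; the pictures are not rectified), "pose" (4x4, takes a point from camera to world coordinates). Camera axes: x right, y up, looking along -z (the intrinsics and any distortion apply to the point x, -y, -z); pixel columns grow to the right and rows downward; lengths in m; the calibration is good to about 2 mm. A picture is of the moment at which its call begins. There is no depth.
- env.close_job(): hands the job in; it is judged then, once.
Trained networks look in a picture, given as the dict that the camera call returned (one of the last four; its "shot" number tells which), for a name from the list of things; names that differ only in an ending like _2 or _b are one class to them, and where a whole thing is asked for, a point or a joint stands for the part that bears it (a point fixed in the world has none). Each returns a list of dicts, best first, with "score" (0 to 1); they miss things now and then, are a little off and sometimes report something else, mostly with a low value. They report only what shows in the picture. A call takes as long as a camera call. They do not tell look-alikes from the thing itself.
- spotter.look_for(picture, query): "at" ([column, row] as shares, 0 to 1, of the picture: columns of its width, rows of its height, amid what is visible of it).
The state is a dict: "time_s": time; "q": joint angles; "qvel": joint speeds; "joint_efforts": joint torques, N m; "position": TCP position; "tool_rot": TCP orientation; "ft_force": force on the tool from outside, world axes, zero at the start; "wrist_torque": the same for the moment, N m; "grip_width": finger opening in m; "gripper_force": force on a finger pad.
Only numpy, scipy, OpenCV 4.12 (cv2) and the standard library are available. Lean on these libraries where they do the work, as an engineer would, in place of code of your own. Each camera call takes 0.05 s, during which the arm holds its last target. There are 200 camera calls.

## Working session

There is one attempt and no reset: what is moved stays moved. The work goes in short steps, Python scripts to look and compute and a shell command to move; the robot and the scene stay as the last step left them, time stands still between calls to the robot, and variables do not carry over. Pictures are saved under pics/ and viewed, at most 10 in all, crops included, and the job is handed in when it is done.

```bash
ls; mkdir -p pics; cat > h.py <<'E'
import numpy as np, cv2
from rig import env, optics, spotter
def ray(im,uv):
    K=np.array(im["intrinsics"]);d=np.array(im["distortion"]);T=np.array(im["pose"])
    p=cv2.undistortPoints(np.array([[uv]],float),K,d)[0,0]
    r=T[:3,:3]@np.array([p[0],-p[1],-1]);return T[:3,3],r
def onz(im,uv,z):
    o,r=ray(im,uv);return o+r*(z-o[2])/r[2]
def proj(im,P):
    T=np.array(im["pose"]);c=(np.atleast_2d(P)-T[:3,3])@T[:3,:3];c=c*[1,-1,-1]
    return cv2.projectPoints(c.reshape(-1,1,3),np.zeros(3),np.zeros(3),np.array(im["intrinsics"]),np.array(im["distortion"]))[0].reshape(-1,2)
E
python3 - <<'E'
from h import *
s=env.observe();print({k:np.round(v,3).tolist() for k,v in s.items()})
for n in("top","scene"):
    im=optics.get_image(n);cv2.imwrite(f"pics/{n}0.png",im["color"][:,:,::-1]);print(n,np.round(im["pose"],3).tolist(),np.round(im["intrinsics"],1).tolist())
    for q in("red_chisel","blue_chisel","green_chisel","red_bay","blue_bay","green_bay","keeper_knob","guard","mallet","square","glue","till"):
        print(q,[(round(r["score"],2),[round(r["at"][0]*640),round(r["at"][1]*400)]) for r in spotter.look_for(im,q)[:4]])
E
```

```text
pics
{'time_s': 0.0, 'q': [52.409, 21.841, 74.385, -0.002, 83.857, -12.337], 'qvel': [-0.015, -0.146, -0.063, -0.042, -0.018, 0.043], 'joint_efforts': [0.0, -44.848, -23.128, -0.0, 0.005, -0.0], 'position': [0.234, 0.497, 0.231], 'tool_rot': [[-0.904, 0.427, -0.001], [0.427, 0.904, -0.001], [0.0, -0.001, -1.0]], 'ft_force': [-0.085, 0.128, 0.24], 'wrist_torque': [0.012, 0.001, 0.014], 'gripper_force': 0.0, 'grip_width': 0.085}
top [[0.028, 0.986, -0.163, 0.266], [-1.0, 0.03, 0.008, 0.006], [0.013, 0.163, 0.987, 1.562], [0.0, 0.0, 0.0, 1.0]] [[514.7, 0.0, 331.4], [0.0, 514.7, 190.6], [0.0, 0.0, 1.0]]
red_chisel [(0.92, [261, 166]), (0.81, [193, 215]), (0.81, [225, 274]), (0.64, [412, 184])]
blue_chisel [(0.94, [414, 281]), (0.86, [257, 221]), (0.51, [376, 160])]
green_chisel [(0.91, [376, 157]), (0.34, [268, 115]), (0.32, [187, 143])]
red_bay [(0.87, [418, 205]), (0.53, [366, 189])]
blue_bay [(0.51, [412, 184])]
green_bay [(0.81, [411, 157])]
keeper_knob [(0.66, [355, 190])]
guard [(0.89, [368, 189])]
mallet [(0.9, [270, 116])]
square [(0.98, [496, 173])]
glue [(0.88, [188, 145])]
till [(0.86, [370, 190]), (0.38, [356, 187])]
scene [[0.293, -0.607, 0.739, 1.581], [0.956, 0.198, -0.217, -0.317], [-0.014, 0.77, 0.638, 1.022], [0.0, 0.0, 0.0, 1.0]] [[446.0, 0.0, 329.3], [0.0, 446.0, 201.9], [0.0, 0.0, 1.0]]
red_chisel [(0.82, [428, 188]), (0.79, [397, 224]), (0.63, [383, 166])]
blue_chisel [(0.95, [242, 189]), (0.57, [381, 189])]
green_chisel [(0.77, [301, 253])]
red_bay [(0.51, [250, 226])]
blue_bay [(0.56, [255, 240]), (0.41, [177, 275])]
green_bay [(0.75, [265, 255]), (0.53, [174, 277])]
keeper_knob [(0.83, [311, 228])]
guard [(0.56, [296, 237])]
mallet [(0.67, [410, 247])]
square [(0.8, [172, 275])]
glue [(0.59, [468, 213])]
till [(0.71, [294, 236]), (0.35, [171, 278]), (0.31, [410, 250])]
```

View pics/top0.png

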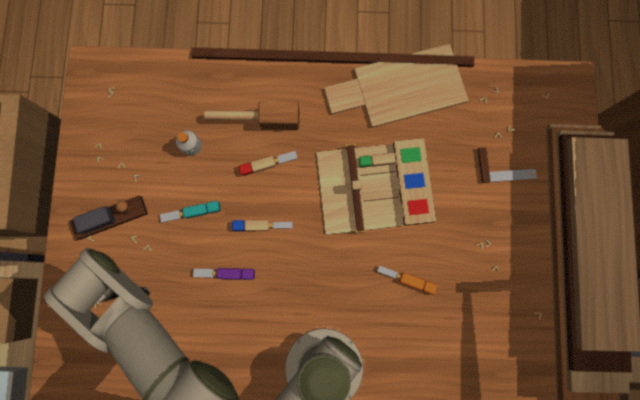

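View pics/scene0.png

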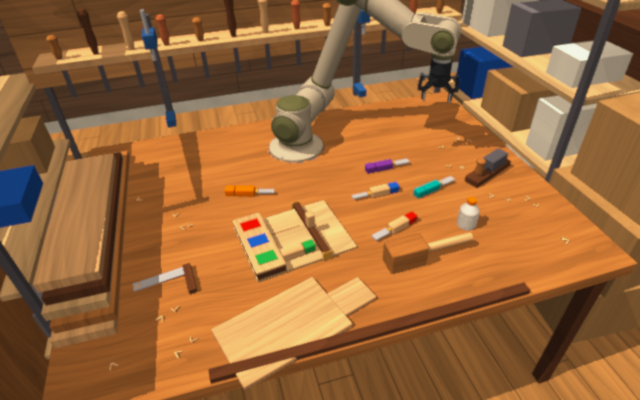

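Top view: the red butt is at about (246,169), with its blade pointing right and slightly up. The blue butt is at (239,226), blade right. The labels are green (411,155), blue (414,181) and red (418,207), and the knob is near (355,185), apparently shut. The purple, turquoise and orange chisels are decoys. Next I'll measure with blob centroids against the projected model.

```bash
cat > m.py <<'E'
from h import *
from scipy.optimize import least_squares
def blob(im,kind,uv,rad):
    c=cv2.resize(im["color"],None,fx=4,fy=4,interpolation=cv2.INTER_CUBIC)
    h=cv2.cvtColor(c,cv2.COLOR_RGB2HSV).astype(int);H,S,V=h[...,0],h[...,1],h[...,2]
    M={"red":((H<5)|(H>172))&(S>185)&(V>90),"blue":(H>100)&(H<125)&(S>140)&(V>60),"green":(H>45)&(H<80)&(S>120)&(V>50),"steel":(S<75)&(V>110)}[kind]
    m=np.zeros(M.shape,np.uint8);cv2.circle(m,(int(4*uv[0]),int(4*uv[1])),int(4*rad),1,-1)
    m&=M.astype(np.uint8);n,l,st,ce=cv2.connectedComponentsWithStats(m)
    if n<2:return None
    i=1+np.argmax(st[1:,4]);return (ce[i]+.5)/4-.5,st[i,4]/16
def box(ctr,size):return np.array([[ctr[0]+a*size[0]/2,ctr[1]+b*size[1]/2,ctr[2]+c*size[2]/2] for a in(-1,1) for b in(-1,1) for c in(-1,1)])
def tf(p,P):
    c,s=np.cos(p[2]),np.sin(p[2]);return np.c_[p[0]+c*P[:,0]-s*P[:,1],p[1]+s*P[:,0]+c*P[:,1],P[:,2]]
def cen(im,P):
    m=cv2.moments(cv2.convexHull(proj(im,P).astype(np.float32)));return np.array([m["m10"],m["m01"]])/m["m00"],m["m00"]
def fit(obs,x0):  # obs: (im,uv,boxpoints)
    f=lambda p:np.concatenate([cen(im,tf(p,B))[0]-uv for im,uv,B in obs])
    r=least_squares(f,x0,x_scale=[.01,.01,.05]);return r.x,r.fun.reshape(-1,2)
def chisel(z0,w):return {"butt":box((-.036,0,z0),(.038,.032,.032)),"steel":box((.096,0,z0),(.058,w,.005))}
LAB={"red":-.08,"blue":0,"green":.08}
E
python3 - <<'E'
from m import *
t=optics.get_image("top");s=optics.get_image("scene")
def show(name,x0,items):
    for cams in ("ts","t","s"):
        obs=[];A=[]
        for cam,k,uv,r,B in items:
            if cam not in cams: continue
            im=t if cam=="t" else s;b=blob(im,k,uv,r)
            if b is None: print("none",name,cam,k);continue
            obs.append((im,b[0],B));A.append((cam,k,np.round(b[0],1).tolist(),round(b[1]),round(cen(im,tf(x0,B))[1])))
        p,f=fit(obs,x0);print(name,cams,np.round(p[:2],4),"yaw",round(np.degrees(p[2]),2),"res",np.round(f,2).tolist())
        if cams=="ts":print(A)
    return p
L={k:box((.045,y,.043),(.06,.044,.002)) for k,y in LAB.items()}
a=-np.pi/2
show("till",[.5,-.15,a],[("t","red",(418,207),14,L["red"]),("t","blue",(414,181),14,L["blue"]),("t","green",(411,155),14,L["green"]),("s","red",(250,226),12,L["red"]),("s","blue",(257,240),12,L["blue"]),("s","green",(266,257),12,L["green"])])
R=chisel(.016,.024);B=chisel(.016,.018)
show("red",[.5,.2,a],[("t","red",(246,169),10,R["butt"]),("t","steel",(288,157),14,R["steel"]),("s","red",(411,218),9,R["butt"]),("s","steel",(382,234),12,R["steel"])])
show("blue",[.4,.2,a],[("t","blue",(239,226),10,B["butt"]),("t","steel",(283,225),14,B["steel"]),("s","blue",(393,187),9,B["butt"]),("s","steel",(361,195),12,B["steel"])])
G=box((-.091,.08,.026),(.038,.032,.032));print("greenbutt",blob(t,"green",(366,160),9))
E
```

```text
till ts [ 0.5519 -0.2108] yaw -84.99 res [[-0.88, 0.15], [0.43, 0.01], [1.77, -0.09], [0.53, -0.43], [-0.68, -0.05], [-2.04, 0.43]]
[('t', 'red', [417.6, 206.6], 246, 302), ('t', 'blue', [414.0, 180.4], 227, 295), ('t', 'green', [410.4, 154.6], 225, 288), ('s', 'red', [249.9, 224.4], 119, 158), ('s', 'blue', [257.5, 239.9], 139, 177), ('s', 'green', [265.7, 256.7], 186, 200)]
till t [ 0.5595 -0.2106] yaw -89.79 res [[-3.11, -1.07], [0.43, -1.23], [3.98, -1.34]]
till s [ 0.5537 -0.2102] yaw -84.22 res [[0.53, 0.1], [-0.33, 0.43], [-1.33, 0.84]]
red ts [0.5937 0.2259] yaw -73.02 res [[-0.41, -0.54], [-0.4, 0.33], [-0.8, 0.74], [-0.28, -0.45]]
[('t', 'red', [245.0, 168.7], 115, 167), ('t', 'steel', [286.8, 156.8], 152, 155), ('s', 'red', [411.5, 217.2], 66, 162), ('s', 'steel', [380.4, 234.0], 99, 98)]
red t [0.6081 0.2229] yaw -90.0 res [[0.53, -8.48], [1.77, 4.74]]
red s [0.5357 0.1844] yaw -90.0 res [[-17.31, -5.63], [-22.49, -14.41]]
blue ts [0.4106 0.235 ] yaw -89.71 res [[0.07, -0.92], [-0.58, 0.67], [-0.37, 0.55], [-0.24, -0.56]]
[('t', 'blue', [237.8, 225.3], 104, 163), ('t', 'steel', [282.4, 224.8], 122, 119), ('s', 'blue', [393.6, 186.9], 64, 147), ('s', 'steel', [359.6, 195.2], 56, 69)]
blue t [0.4092 0.2018] yaw -89.72 res [[11.1, -0.12], [10.44, 1.48]]
blue s [0.4102 0.2357] yaw -87.39 res [[-0.42, 0.21], [0.29, -0.03]]
greenbutt (array([365.04319222, 160.9764016 ]), np.float64(109.25))
```

```bash
sed -i 's/x_scale=\[.01,.01,.05\]/method="lm",diff_step=2e-3/; s/"butt":box((-.036,0,z0),(.038,.032,.032))/"butt":box((-.036,0,z0+.016),(.038,.032,.0))/' m.py
python3 - <<'E'
from m import *
t=optics.get_image("top");s=optics.get_image("scene")
def show(name,x0,items):
    for cams in ("ts","t","s"):
        obs=[];A=[]
        for cam,k,uv,r,B in items:
            if cam not in cams: continue
            im=t if cam=="t" else s;b=blob(im,k,uv,r)
            obs.append((im,b[0],B));A.append((round(b[1]),round(cen(im,tf(x0,B))[1])))
        p,f=fit(obs,x0);print(name,cams,np.round(p[:2],4),"yaw",round(np.degrees(p[2]),2),"res",np.round(f,2).tolist())
        if cams=="ts":print(A);P=p
    return P
L={k:box((.045,y,.043),(.06,.044,.002)) for k,y in LAB.items()}
a=-1.5
T=show("till",[.5,-.15,a],[("t","red",(418,207),14,L["red"]),("t","blue",(414,181),14,L["blue"]),("t","green",(411,155),14,L["green"]),("s","red",(250,226),12,L["red"]),("s","blue",(257,240),12,L["blue"]),("s","green",(266,257),12,L["green"])])
R=chisel(.016,.024);B=chisel(.016,.018)
r=show("red",[.5,.2,a],[("t","red",(246,169),10,R["butt"]),("t","steel",(288,157),14,R["steel"]),("s","red",(411,218),9,R["butt"]),("s","steel",(382,234),12,R["steel"])])
b=show("blue",[.4,.2,a],[("t","blue",(239,226),10,B["butt"]),("t","steel",(283,225),14,B["steel"]),("s","blue",(393,187),9,B["butt"]),("s","steel",(361,195),12,B["steel"])])
G=box((-.091,.08,.042),(.038,.032,.0));print("greenbutt",blob(t,"green",(366,160),9),cen(t,tf(T,G)))
v=[]
for im,nm,(cx,cy) in((t,"t",(370,190)),(s,"s",(300,235))):
    c=im["color"][:,:,::-1].copy()
    c=cv2.resize(c,None,fx=4,fy=4,interpolation=cv2.INTER_CUBIC)
    def ln(P,col):
        for q in proj(im,P):cv2.circle(c,tuple(np.round(q*4+1.5).astype(int)),3,col,-1)
    ln(tf(T,box((-.073,0,.01),(.33,.256,0))),(255,255,0))
    ln(tf(T,box((-.127,0,.086),(.026,.026,0))),(0,255,255))
    ln(tf(T,box((-.127,0,.036),(.022,.266,0))),(255,0,255))
    ln(tf(T,box((.046,0,.042),(.092,.256,0))),(0,0,255))
    ln(tf(r,box((0,0,.032),(.11,.032,0))),(255,255,0));ln(tf(b,box((0,0,.032),(.11,.032,0))),(255,255,0))
    v.append(c[(cy-60)*4:(cy+60)*4,(cx-62)*4:(cx+62)*4]if nm=="t" else c[4*150:4*285,4*225:4*430])
x=v[0];y=cv2.resize(v[1],(800,int(v[1].shape[0]*800/v[1].shape[1])));cv2.imwrite("pics/a.png",x);cv2.imwrite("pics/b.png",y)
np.save("T.npy",T);np.save("r.npy",r);np.save("b.npy",b)
E
```

```text
till ts [ 0.5498 -0.2094] yaw -82.01 res [[-0.1, -0.06], [-0.16, -0.09], [-0.11, -0.11], [-0.17, -0.13], [-0.13, -0.1], [-0.15, -0.05]]
[(246, 301), (227, 295), (225, 288), (120, 159), (139, 179), (186, 201)]
till t [ 0.5496 -0.2097] yaw -82.03 res [[0.02, 0.03], [-0.04, -0.01], [0.02, -0.02]]
till s [ 0.5504 -0.209 ] yaw -82.02 res [[-0.03, -0.05], [0.02, -0.01], [0.01, 0.05]]
red ts [0.5945 0.2243] yaw -72.32 res [[-0.54, -1.69], [0.04, -0.27], [-0.78, -2.57], [-0.44, 0.04]]
[(114, 133), (152, 155), (66, 64), (99, 98)]
red t [0.5905 0.223 ] yaw -70.26 res [[-0.08, 0.02], [0.08, -0.03]]
red s [0.6024 0.2242] yaw -75.75 res [[0.64, -0.73], [-0.63, 0.63]]
blue ts [0.4115 0.2334] yaw -88.72 res [[-0.19, -1.47], [-0.0, -0.16], [-0.46, -2.78], [-0.42, -0.06]]
[(104, 138), (122, 119), (64, 56), (56, 69)]
blue t [0.4082 0.2329] yaw -87.02 res [[-0.11, -0.0], [0.11, -0.0]]
blue s [0.4225 0.2316] yaw -94.33 res [[0.66, -0.36], [-0.66, 0.29]]
greenbutt (array([365.06068946, 161.04765353]), np.float64(107.875)) (array([365.78244575, 159.33500416]), 129.56811555381864)
```

View pics/a.png

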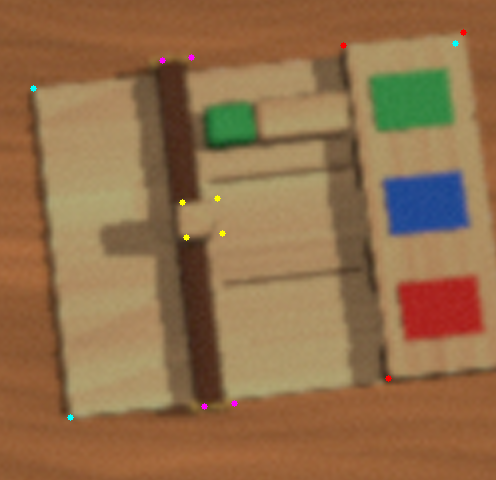

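View pics/b.png

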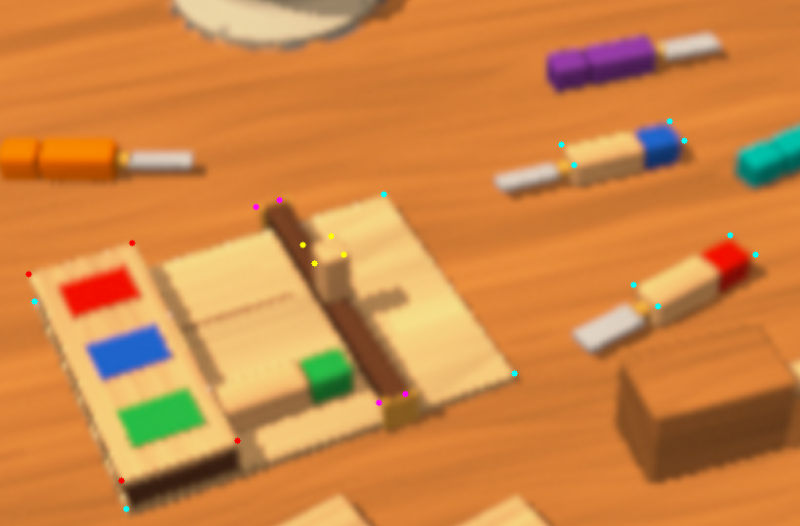

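Label fit residuals are about 0.1 px, so the till pose is good. The keeper is about 6 mm off shut. I'll refine the chisels using the full butt box and a looser mask.

```bash
sed -i 's/"butt":box((-.036,0,z0+.016),(.038,.032,.0))/"butt":box((-.036,0,z0),(.038,.032,.032))/; s/(S>185)&(V>90)/(S>170)\&(V>40)/; s/(S>140)&(V>60)/(S>110)\&(V>35)/' m.py
cat > c.py <<'E'
from m import *
def measure(name,w,items,z0=.016,x0=(.5,.2,-1.5),v=1):
    C=chisel(z0,w);obs=[];A=[]
    for im,k,uv,r in items:
        b=blob(im,k,uv,r);B=C["steel" if k=="steel" else "butt"];obs.append((im,b[0],B));A.append((im,k,b[1],B))
    p,f=fit(obs,x0)
    if v:print(name,np.round(p[:2],4),"yaw",round(np.degrees(p[2]),2),"res",np.round(f,1).tolist(),"areas",[(round(a),round(cen(im,tf(p,B))[1])) for im,k,a,B in A])
    return p
# tool target: shift (cm, tool axes after turning) and turn (rad)
def plan(xy,z,closeyaw,cmd=None):
    s=env.observe();R=np.array(s["tool_rot"]);p=np.array(s["position"])
    y=R[:2,1];cur=np.arctan2(y[1],y[0]);d=(closeyaw-cur+np.pi/2)%np.pi-np.pi/2  # world turn of y axis
    turn=-d  # tool z is down
    c,sn=np.cos(d),np.sin(d);Rz=np.array([[c,-sn,0],[sn,c,0],[0,0,1]]);Rn=Rz@R
    sh=Rn.T@(np.array([*xy,z])-p)*100
    print("now",np.round(p,4),"turn rad",round(turn,3),"shift after turn cm",np.round(sh,2),"t",round(s["time_s"],2),"q6",round(s["q"][5]), "F",np.round(s["ft_force"],1))
def till(x,y):
    T=np.load("T.npy");return tf(T,np.array([[x,y,0]]))[0,:2],T[2]
E
python3 - <<'E'
from c import *
t=optics.get_image("top");s=optics.get_image("scene")
r=[(t,"red",(246,169),10),(t,"steel",(288,157),14),(s,"red",(411,218),9),(s,"steel",(382,234),12)]
b=[(t,"blue",(239,226),10),(t,"steel",(283,225),14),(s,"blue",(393,187),9),(s,"steel",(361,195),12)]
for n,w,it in(("red",.024,r),("blue",.018,b)):
    measure(n,w,it[:2]);measure(n,w,it[2:]);p=measure(n,w,it);np.save(n[0]+".npy",p)
xy,a=till(-.133,0);print(xy);plan(xy,.12,a+np.pi/2)
E
```

```text
red [0.5927 0.2243] yaw -71.79 res [[0.1, -0.0], [-0.1, 0.0]] areas [(117, 168), (152, 151)]
red [0.5933 0.2278] yaw -72.35 res [[-0.4, 0.5], [0.4, -0.5]] areas [(66, 176), (99, 112)]
red [0.5932 0.2258] yaw -72.02 res [[-0.4, -0.2], [-0.5, -0.0], [-1.0, 0.6], [-0.0, -0.2]] areas [(117, 169), (152, 151), (66, 176), (99, 112)]
blue [0.4093 0.2342] yaw -87.68 res [[0.3, 0.0], [-0.3, -0.0]] areas [(111, 167), (122, 119)]
blue [0.41   0.2361] yaw -87.76 res [[-0.3, 0.2], [0.3, -0.2]] areas [(71, 148), (56, 69)]
blue [0.4096 0.2349] yaw -87.72 res [[0.0, -0.1], [-0.5, -0.1], [-0.6, 0.2], [-0.0, -0.2]] areas [(111, 167), (122, 119), (71, 148), (56, 69)]
[ 0.53136229 -0.0776651 ]
now [0.2347 0.4974 0.2313] turn rad 0.991 shift after turn cm [-61.07  21.39  11.13] t 1.6 q6 -12 F [-0.7 -0.5 -0.4]
```

```bash
python3 -m crank '[8.5,0,0,0,0.124,8.5,0,0,0,0.124,8.5,0,0,0,0.124,8.5,0,0,0,0.124,8.5,0,0,0,0.124,8.5,0,0,0,0.124,8.5,0,0,0,0.124,8.5,0,0,0,0.123]' 40
python3 -m crank '[6.5,-3.4,1.19,0,0,6.5,-3.4,1.19,0,0,6.5,-3.4,1.19,0,0,6.5,-3.4,1.19,0,0,6.5,-3.4,1.19,0,0,6.5,-3.4,1.19,0,0,6.5,-3.4,1.19,0,0,6.5,-3.4,1.19,0,0]'
python3 -m crank '[6.5,-3.4,1.19,0,0,6.5,-3.4,1.19,0,0,6.5,-3.4,1.19,0,0,6.5,-3.4,1.19,0,0,6.5,-3.4,1.19,0,0,6.5,-3.4,1.19,0,0,6.5,-3.4,1.19,0,0,6.5,-3.4,1.19,0,0]'
python3 - <<'E'
from c import *
xy,a=till(-.133,0);plan(xy,.05,a+np.pi/2)
E
```

```text
time_s: 2.27
position: [0.2347, 0.4974, 0.2313]
tool_rot: [[-0.132, 0.991, -0.0], [0.991, 0.132, 0.0], [0.0, -0.0, -1.0]]
ft_force: [-0.0, -0.1, -0.1]
grip_width: 0.085
gripper_force: 0.0
time_s: 2.93
position: [0.3671, 0.2396, 0.2315]
tool_rot: [[-0.139, 0.99, 0.001], [0.99, 0.139, 0.0], [0.0, 0.001, -1.0]]
ft_force: [0.5, 1.2, -0.1]
grip_width: 0.0649
gripper_force: 0.0
time_s: 3.6
position: [0.4991, -0.0168, 0.2315]
tool_rot: [[-0.138, 0.99, 0.0], [0.99, 0.138, -0.0], [-0.0, 0.0, -1.0]]
ft_force: [0.3, 0.2, 0.1]
grip_width: 0.065
gripper_force: 0.0
now [ 0.4991 -0.0168  0.2315] turn rad -0.001 shift after turn cm [-6.47  2.34 18.15] t 3.6 q6 -23 F [0.3 0.2 0.1]
```

```bash
python3 -m crank '[6.5,-2.2,0.8,2,0,6.5,-2.2,0.8,2,0,6.5,-2.07,0.74,2,0,6.5,0,0,3,0,6.5,0,0,3,0,6.5,0,0,3,0,6.5,0,0,2,0,6.5,0,0,1.15,0]'
python3 -m crank '[2,0,0,0,0,2,0,0,0,0,2,0,0,0,0,2,0,0,0,0,2,0,0,0,0,2,0,0,0,0,2,0,0,0,0,2,0,0,0,0]' 40
python3 - <<'E'
from c import *
xy,a=till(-.133,0);plan(xy,.05,a+np.pi/2)
t=optics.get_image("top");s=optics.get_image("scene")
cv2.imwrite("pics/k.png",cv2.resize(s["color"][170:290,210:370,::-1],None,fx=4,fy=4,interpolation=cv2.INTER_CUBIC))
E
```

```text
time_s: 4.27
position: [0.5297, -0.0755, 0.0473]
tool_rot: [[-0.138, 0.99, -0.003], [0.99, 0.138, 0.001], [0.002, -0.003, -1.0]]
ft_force: [-0.6, -0.3, -0.7]
grip_width: 0.065
gripper_force: 0.0
time_s: 4.93
position: [0.5304, -0.076, 0.0511]
tool_rot: [[-0.139, 0.99, 0.0], [0.99, 0.139, -0.001], [-0.001, -0.0, -1.0]]
ft_force: [-5.7, -0.6, 5.4]
grip_width: 0.0254
gripper_force: 41.0
now [ 0.5304 -0.076   0.0511] turn rad -0.0 shift after turn cm [-0.18  0.07  0.11] t 4.93 q6 -29 F [-5.7 -0.6  5.4]
```

View pics/k.png

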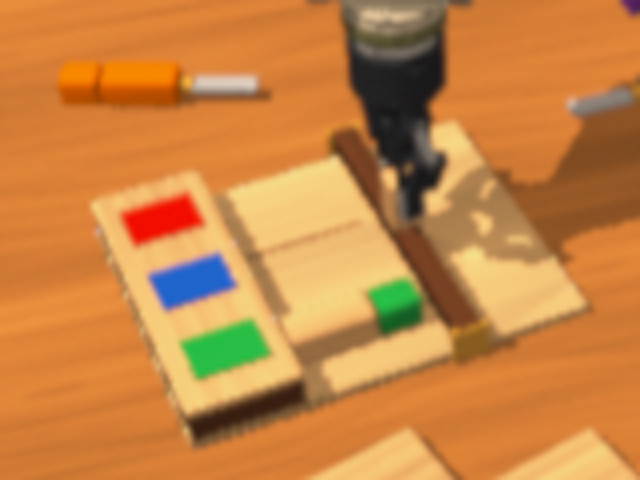

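The knob is gripped: the picture shows both fingers around it at about (400,200) and the width reads 25.4 mm. Now I'll slide it open.

```bash
python3 -m crank '[2,1.4,0,0,0,2,1.4,0,0,0,2,1.4,0,0,0,2,1.4,0,0,0,2,1.4,0,0,0,2,1.0,0,0,0,2,0,0,0,0,2,0,0,0,0]'
python3 -m crank '[2,0.3,0,0,0,2,0.3,0,0,0,2,0.2,0,0,0,2,0.2,0,0,0,2,0.2,0,0,0,2,0.1,0,0,0,2,0,0,0,0,2,0,0,0,0]'
python3 - <<'E'
from c import *
T=np.load("T.npy");p=env.observe()["position"][:2]-T[:2];print("till x",p@[np.cos(T[2]),np.sin(T[2])],p@[-np.sin(T[2]),np.cos(T[2])])
E
```

```text
time_s: 5.7
position: [0.5192, 0.0042, 0.051]
tool_rot: [[-0.14, 0.99, 0.0], [0.99, 0.14, 0.0], [0.0, 0.0, -1.0]]
ft_force: [-5.9, 0.2, 7.4]
grip_width: 0.0256
gripper_force: 41.5
time_s: 6.37
position: [0.5181, 0.0128, 0.051]
tool_rot: [[-0.139, 0.99, 0.001], [0.99, 0.139, -0.006], [-0.006, -0.0, -1.0]]
ft_force: [-7.7, -23.8, 5.0]
grip_width: 0.0257
gripper_force: 41.0
till x -0.2244813674899088 -0.0005738064461339339
```

```bash
python3 -m crank '[6.5,0,0,0,0,6.5,0,0,0,0,6.5,0,0,0,0,6.5,0,0,0,0,6.5,0,0,-3,0,6.5,0,0,-3.5,0,6.5,0,0,-3.5,0,6.5,0,0,-2,0]'
python3 - <<'E'
from c import *
r=np.load("r.npy");plan(r[:2],.17,r[2]+np.pi/2)
E
```

```text
time_s: 7.03
position: [0.5187, 0.0165, 0.1735]
tool_rot: [[-0.139, 0.99, 0.005], [0.99, 0.139, -0.001], [-0.001, 0.005, -1.0]]
ft_force: [0.3, 0.6, 0.4]
grip_width: 0.0651
gripper_force: 0.0
now [0.5187 0.0165 0.1735] turn rad -0.174 shift after turn cm [17.6  13.54  0.39] t 7.03 q6 -19 F [0.3 0.6 0.4]
```

```bash
python3 -m crank '[6.5,0,0,0,-0.087,6.5,0,0,0,-0.087,6.5,2.93,2.26,0,0,6.5,2.93,2.26,0,0,6.5,2.93,2.26,0,0,6.5,2.93,2.26,0,0,6.5,2.93,2.26,0,0,6.5,2.95,2.24,0,0]'
python3 -m crank '[6.5,0,0,2,0,6.5,0,0,2,0,6.5,0,0,2,0,6.5,0,0,2,0,6.5,0,0,0,0,6.5,0,0,0,0,6.5,0,0,0,0,6.5,0,0,0,0]'
python3 - <<'E'
from c import *
r=np.load("r.npy");plan(r[:2],.008,r[2]+np.pi/2)
E
```

```text
time_s: 7.7
position: [0.5927, 0.2277, 0.1699]
tool_rot: [[-0.308, 0.951, 0.0], [0.951, 0.308, 0.0], [0.0, 0.0, -1.0]]
ft_force: [-0.3, -1.3, 0.2]
grip_width: 0.0652
gripper_force: 0.0
time_s: 8.37
position: [0.5932, 0.2256, 0.0915]
tool_rot: [[-0.308, 0.951, 0.003], [0.951, 0.308, 0.001], [-0.0, 0.003, -1.0]]
ft_force: [-0.3, 0.5, 0.1]
grip_width: 0.0652
gripper_force: 0.0
now [0.5932 0.2256 0.0915] turn rad -0.001 shift after turn cm [ 0.02 -0.01  8.35] t 8.37 q6 -8 F [-0.3  0.5  0.1]
```

```bash
python3 -m crank '[6.5,0,0,2,0,6.5,0,0,2,0,6.5,0,0,2,0,6.5,0,0,1.5,0,6.5,0,0,0.8,0,6.5,0,0,0,0,2.5,0,0,0,0,2.5,0,0,0,0]' 50
python3 -m crank '[2.5,0,0,0,0,2.5,0,0,0,0,2.5,0,0,0,0,2.5,0,0,0,0,2.5,0,0,0,0,2.5,0,0,-1,0,2.5,0,0,-2,0,2.5,0,0,-2,0]'
python3 -m crank '[2.5,0,0,-3,0,2.5,0,0,-3,0,2.5,0,0,-2,0,2.5,0,0,-1,0,2.5,0,0,0,0,2.5,0,0,0,0,2.5,0,0,0,0,2.5,0,0,0,0]'
python3 - <<'E'
from c import *
xy,a=till(-.135,-.08);print(xy);plan(xy,.14,a+np.pi/2)
t=optics.get_image("top");s=optics.get_image("scene")
cv2.imwrite("pics/g.png",cv2.resize(s["color"][130:280,300:500,::-1],None,fx=4,fy=4,interpolation=cv2.INTER_CUBIC))
for z in(.13,.14):
  it=[(t,"red",(246,165),30),(s,"red",(411,190),25)]
  print([(b[0],b[1]) if b else b for b in[blob(*i) for i in it]])
E
```

```text
time_s: 9.03
position: [0.5933, 0.2256, 0.0083]
tool_rot: [[-0.308, 0.951, 0.002], [0.951, 0.308, 0.0], [-0.0, 0.002, -1.0]]
ft_force: [-0.3, 0.3, -0.1]
grip_width: 0.0419
gripper_force: 0.0
time_s: 9.7
position: [0.592, 0.2254, 0.0575]
tool_rot: [[-0.308, 0.951, -0.002], [0.951, 0.308, -0.0], [0.0, -0.002, -1.0]]
ft_force: [0.3, 0.3, -1.8]
grip_width: 0.0312
gripper_force: 50.9
time_s: 10.37
position: [0.5918, 0.2253, 0.1451]
tool_rot: [[-0.308, 0.951, -0.003], [0.951, 0.308, -0.001], [0.0, -0.003, -1.0]]
ft_force: [-0.4, 0.2, -1.5]
grip_width: 0.0309
gripper_force: 50.9
[ 0.45186038 -0.08679996]
now [0.5918 0.2253 0.1451] turn rad 0.174 shift after turn cm [-28.96 -18.2    0.55] t 10.37 q6 -8 F [-0.4  0.2 -1.5]
[(array([232.38643791, 155.51552288]), np.float64(9.5625)), (array([417.68527668, 188.34634387]), np.float64(15.8125))]
[(array([232.38643791, 155.51552288]), np.float64(9.5625)), (array([417.68527668, 188.34634387]), np.float64(15.8125))]
```

View pics/g.png

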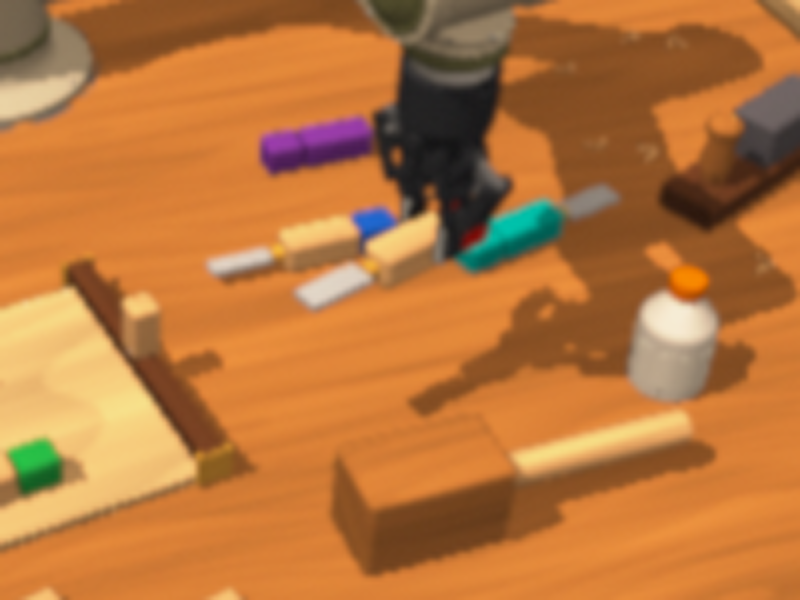

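The picture shows the red chisel held level, and the keeper bar is far from the green butt, so it is open. Carrying it to the red bay.

```bash
python3 -m crank '[2.5,0,0,0,0.087,2.5,0,0,0,0.087,2.5,-2.9,-1.82,0,0,2.5,-2.9,-1.82,0,0,2.5,-2.9,-1.82,0,0,2.5,-2.9,-1.82,0,0,2.5,-2.9,-1.82,0,0,2.5,-2.9,-1.82,0,0]'
python3 -m crank '[2.5,-2.9,-1.82,0,0,2.5,-2.9,-1.82,0,0,2.5,-2.9,-1.82,0,0,2.5,-2.86,-1.82,0,0,2.5,0,0,2,0,2.5,0,0,2.5,0,2.5,0,0,2.5,0,2.5,0,0,1.5,0]'
python3 -m crank '[2.5,0,0,1.5,0,2.5,0,0,0.5,0,2.5,0,0,0,0,2.5,0,0,0,0,2.5,0,0,0,0,2.5,0,0,0,0,2.5,0,0,0,0,2.5,0,0,0,0]'
cat >> c.py <<'E'
def where():
    T=np.load("T.npy");s=env.observe();p=s["position"][:2]-T[:2];c,n=np.cos(T[2]),np.sin(T[2])
    print("TCP in till",np.round([p@[c,n],p@[-n,c],s["position"][2]],4),"F",np.round(s["ft_force"],1),"w",round(s["grip_width"],4),"t",round(s["time_s"],2))
E
python3 - <<'E'
from c import *
xy,a=till(-.135,-.08);plan(xy,.018,a+np.pi/2);where()
t=optics.get_image("top");s=optics.get_image("scene")
T=np.load("T.npy");x0=[*xy,T[2]]
z=env.observe()["position"][2]-.008+.016
C=chisel(z,.024);u=[cen(im,tf(x0,C["steel"]))[0] for im in(t,s)]
for im,q in((t,u[0]),(s,u[1])):
    b=blob(im,"steel",q,14);print("pred",q,"seen",b)
cv2.imwrite("pics/l.png",cv2.resize(t["color"][140:240,300:440,::-1],None,fx=5,fy=5,interpolation=cv2.INTER_CUBIC))
E
```

```text
time_s: 11.13
position: [0.5074, 0.0368, 0.1464]
tool_rot: [[-0.139, 0.99, -0.001], [0.99, 0.139, 0.0], [0.0, -0.001, -1.0]]
ft_force: [0.8, 0.2, -2.1]
grip_width: 0.0312
gripper_force: 50.9
time_s: 11.8
position: [0.4513, -0.0865, 0.0597]
tool_rot: [[-0.138, 0.99, -0.003], [0.99, 0.138, 0.001], [0.002, -0.002, -1.0]]
ft_force: [-0.4, 0.7, -1.4]
grip_width: 0.0308
gripper_force: 50.9
time_s: 12.47
position: [0.4525, -0.0866, 0.0423]
tool_rot: [[-0.139, 0.99, 0.001], [0.99, 0.139, -0.0], [-0.001, 0.001, -1.0]]
ft_force: [-0.5, 0.4, -1.1]
grip_width: 0.0307
gripper_force: 50.8
now [ 0.4525 -0.0866  0.0423] turn rad -0.0 shift after turn cm [-0.   -0.07  2.43] t 12.47 q6 -34 F [-0.5  0.4 -1.1]
TCP in till [-0.1351 -0.0793  0.0423] F [-0.5  0.4 -1.1] w 0.0307 t 12.47
pred [389.99129834 209.27704005] seen (array([384.05722099, 206.03298948]), np.float64(225.6875))
pred [273.8606898  215.15070358] seen (array([273.78404217, 215.52117584]), np.float64(87.4375))
```

View pics/l.png

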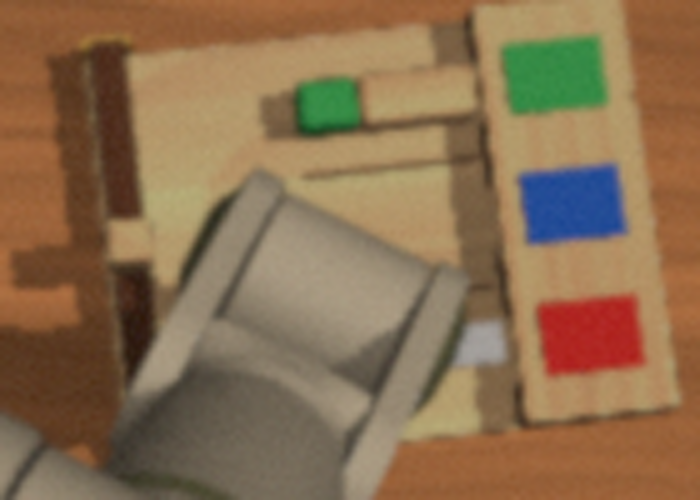

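```bash
python3 -m crank '[2.5,0,-0.07,1,0,2.5,0,0,0.8,0,2.5,0,0,0.4,0,2.5,0,0,0.2,0,2.5,0,0,0.05,0,2.5,0,0,0,0,2.5,0,0,0,0,2.5,0,0,0,0]'
python3 - <<'E'
from c import *
where()
E
```

```text
time_s: 13.23
position: [0.4513, -0.0865, 0.0183]
tool_rot: [[-0.139, 0.99, -0.0], [0.99, 0.139, -0.0], [-0.0, -0.0, -1.0]]
ft_force: [-6.2, 1.8, 17.6]
grip_width: 0.0314
gripper_force: 53.3
TCP in till [-0.1354 -0.0805  0.0183] F [-6.2  1.8 17.6] w 0.0314 t 13.23
```

```bash
python3 -m crank '[4.2,0,0,-0.05,0,4.2,0,0,0,0,4.2,0,0,0,0,4.2,0,0,0,0,2.5,0,0,0,0,2.5,0,0,0,0,2.5,0,0,0,0,2.5,0,0,0,0]' 30
python3 -m crank '[2.5,-1,0,0,0,2.5,-1,0,0,0,2.5,-1,0,0,0,2.5,-1,0,0,0,2.5,-1,0,0,0,2.5,-0.8,0,0,0,2.5,-0.6,0,0,0,2.5,0,0,0,0]'
python3 -c "
from c import *
where()"
python3 -m crank '[2.5,-0.4,0,0,0,2.5,-0.3,0,0,0,2.5,-0.3,0,0,0,2.5,-0.2,0,0,0,2.5,-0.2,0,0,0,2.5,0,0,0,0,2.5,0,0,0,0,2.5,0,0,0,0]'
python3 -c "
from c import *
where()"
```

```text
time_s: 13.9
position: [0.4517, -0.0867, 0.0178]
tool_rot: [[-0.139, 0.99, 0.0], [0.99, 0.139, -0.0], [-0.0, 0.0, -1.0]]
ft_force: [0.1, -0.3, 1.1]
grip_width: 0.0318
gripper_force: 30.4
time_s: 14.57
position: [0.4609, -0.1517, 0.0178]
tool_rot: [[-0.138, 0.99, 0.001], [0.99, 0.138, -0.001], [-0.001, 0.001, -1.0]]
ft_force: [0.3, -1.3, 0.7]
grip_width: 0.0313
gripper_force: 30.4
TCP in till [-0.0695 -0.08    0.0178] F [ 0.3 -1.3  0.7] w 0.0313 t 14.57
time_s: 15.23
position: [0.4625, -0.1642, 0.0178]
tool_rot: [[-0.139, 0.99, 0.0], [0.99, 0.139, -0.001], [-0.001, 0.0, -1.0]]
ft_force: [-0.5, -2.0, 1.0]
grip_width: 0.0313
gripper_force: 30.3
TCP in till [-0.0568 -0.0802  0.0178] F [-0.5 -2.   1. ] w 0.0313 t 15.23
```

```bash
python3 -m crank '[2.5,-0.15,0,0,0,2.5,-0.15,0,0,0,2.5,-0.1,0,0,0,2.5,-0.1,0,0,0,2.5,0,0,0,0,2.5,0,0,0,0,2.5,0,0,0,0,2.5,0,0,0,0]'
python3 -c "
from c import *
where()"
```

```text
time_s: 15.9
position: [0.4625, -0.1655, 0.0178]
tool_rot: [[-0.138, 0.99, -0.002], [0.99, 0.138, 0.006], [0.006, -0.001, -1.0]]
ft_force: [2.7, 19.8, 8.7]
grip_width: 0.0315
gripper_force: 31.3
TCP in till [-0.0556 -0.0804  0.0178] F [ 2.7 19.8  8.7] w 0.0315 t 15.9
```

Handle meets the guard (20 N). I'll release and go for blue.

```bash
python3 -m crank '[5,0,0,0,0,5,0,0,0,0,5,0,0,0,0,5,0,0,-2,0,5,0,0,-3,0,5,0,0,-4,0,5,0,0,-4,0,5,0,0,-2,0]'
python3 - <<'E'
from c import *
b=np.load("b.npy");plan(b[:2],.17,b[2]+np.pi/2);where()
t=optics.get_image("top");s=optics.get_image("scene")
T=np.load("T.npy");hx=till(-.055,-.08)[0];B=box((-.036,0,.026),(.038,.032,.032))
u=cen(s,tf([*hx,T[2]],B))[0];print("red butt pred",u,"seen",blob(s,"red",u,9))
for im,q in((t,(239,226)),(s,(393,187))):print("blue",blob(im,"blue",q,10))
E
```

```text
time_s: 16.57
position: [0.4641, -0.1699, 0.1722]
tool_rot: [[-0.138, 0.99, 0.005], [0.99, 0.138, -0.004], [-0.004, 0.004, -1.0]]
ft_force: [1.0, -0.1, 1.1]
grip_width: 0.0501
gripper_force: 0.0
now [ 0.4641 -0.1699  0.1722] turn rad 0.099 shift after turn cm [ 4.066e+01 -3.830e+00  3.000e-02] t 16.57 q6 -42 F [ 1.  -0.1  1.1]
TCP in till [-0.0511 -0.0794  0.1722] F [ 1.  -0.1  1.1] w 0.0501 t 16.57
red butt pred [289.13497079 216.01768082] seen (array([289.58886212, 216.10405856]), np.float64(84.3125))
blue (array([237.73335694, 225.15786119]), np.float64(110.3125))
blue (array([393.5482568, 186.7982568]), np.float64(73.5))
```

```bash
python3 -m crank '[6.5,0,0,0,0.099,6.5,2.9,-0.27,0,0,6.5,2.9,-0.27,0,0,6.5,2.9,-0.27,0,0,6.5,2.9,-0.27,0,0,6.5,2.9,-0.27,0,0,6.5,2.9,-0.27,0,0,6.5,2.9,-0.27,0,0]'
python3 -m crank '[6.5,2.9,-0.27,0,0,6.5,2.9,-0.27,0,0,6.5,2.9,-0.27,0,0,6.5,2.9,-0.27,0,0,6.5,2.9,-0.27,0,0,6.5,2.9,-0.27,0,0,6.5,2.96,-0.32,0,0,6.5,0,0,0,0]'
python3 -m crank '[6.5,0,0,2,0,6.5,0,0,2,0,6.5,0,0,2,0,6.5,0,0,2,0,6.5,0,0,0,0,6.5,0,0,0,0,6.5,0,0,0,0,6.5,0,0,0,0]'
python3 -c "
from c import *
b=np.load('b.npy');plan(b[:2],.008,b[2]+np.pi/2)"
```

```text
time_s: 17.33
position: [0.4354, 0.0343, 0.1668]
tool_rot: [[-0.039, 0.999, -0.002], [0.999, 0.039, 0.0], [0.0, -0.002, -1.0]]
ft_force: [0.5, -0.0, -0.4]
grip_width: 0.0651
gripper_force: 0.0
time_s: 18.0
position: [0.4075, 0.2392, 0.1667]
tool_rot: [[-0.043, 0.999, -0.002], [0.999, 0.043, 0.001], [0.001, -0.002, -1.0]]
ft_force: [-0.3, 0.5, 0.1]
grip_width: 0.0651
gripper_force: 0.0
time_s: 18.67
position: [0.4092, 0.2359, 0.0888]
tool_rot: [[-0.04, 0.999, 0.002], [0.999, 0.04, 0.0], [0.0, 0.002, -1.0]]
ft_force: [0.5, 0.5, -0.2]
grip_width: 0.0648
gripper_force: 0.0
now [0.4092 0.2359 0.0888] turn rad -0.0 shift after turn cm [-0.1   0.02  8.08] t 18.67 q6 13 F [ 0.5  0.5 -0.2]
```

```bash
python3 -m crank '[6.5,-0.1,0.02,2,0,6.5,0,0,2,0,6.5,0,0,2,0,6.5,0,0,1.4,0,6.5,0,0,0.68,0,6.5,0,0,0,0,2.5,0,0,0,0,2.5,0,0,0,0]' 50
python3 -m crank '[2.5,0,0,0,0,2.5,0,0,0,0,2.5,0,0,0,0,2.5,0,0,0,0,2.5,0,0,0,0,2.5,0,0,-1,0,2.5,0,0,-2,0,2.5,0,0,-2,0]'
python3 -m crank '[2.5,0,0,-3,0,2.5,0,0,-3,0,2.5,0,0,-2,0,2.5,0,0,-1,0,2.5,0,0,0,0,2.5,0,0,0,0,2.5,0,0,0,0,2.5,0,0,0,0]'
python3 - <<'E'
from c import *
xy,a=till(-.135,0);plan(xy,.14,a+np.pi/2)
E
```

```text
time_s: 19.33
position: [0.4095, 0.2351, 0.008]
tool_rot: [[-0.04, 0.999, 0.002], [0.999, 0.04, 0.001], [0.0, 0.002, -1.0]]
ft_force: [0.9, 0.4, 0.0]
grip_width: 0.0421
gripper_force: 0.0
time_s: 20.0
position: [0.4084, 0.2348, 0.0577]
tool_rot: [[-0.04, 0.999, -0.001], [0.999, 0.04, -0.0], [-0.0, -0.001, -1.0]]
ft_force: [0.1, 0.7, -2.7]
grip_width: 0.0308
gripper_force: 50.1
time_s: 20.67
position: [0.4083, 0.2347, 0.146]
tool_rot: [[-0.04, 0.999, -0.002], [0.999, 0.04, -0.001], [-0.0, -0.002, -1.0]]
ft_force: [0.2, -0.7, -2.6]
grip_width: 0.0309
gripper_force: 50.3
now [0.4083 0.2347 0.146 ] turn rad -0.099 shift after turn cm [-32.44   7.85   0.6 ] t 20.67 q6 13 F [ 0.2 -0.7 -2.6]
```

```bash
python3 -m crank '[2.5,0,0,0,-0.099,2.5,-2.95,0.71,0,0,2.5,-2.95,0.71,0,0,2.5,-2.95,0.71,0,0,2.5,-2.95,0.71,0,0,2.5,-2.95,0.71,0,0,2.5,-2.95,0.71,0,0,2.5,-2.95,0.71,0,0]'
python3 -m crank '[2.5,-2.95,0.71,0,0,2.5,-2.95,0.71,0,0,2.5,-2.95,0.71,0,0,2.5,-2.94,0.75,0,0,2.5,0,0,0,0,2.5,0,0,0,0,2.5,0,0,0,0,2.5,0,0,0,0]'
python3 - <<'E'
from c import *
xy,a=till(-.135,0);plan(xy,.018,a+np.pi/2);where()
s=optics.get_image("scene");T=np.load("T.npy")
z=env.observe()["position"][2]+.008
u=cen(s,tf([*xy,T[2]],chisel(z,.018)["steel"]))[0];print("pred",u,"seen",blob(s,"steel",u,12))
E
```

```text
time_s: 21.33
position: [0.4867, 0.0358, 0.1461]
tool_rot: [[-0.138, 0.99, -0.002], [0.99, 0.138, 0.0], [0.001, -0.002, -1.0]]
ft_force: [0.9, 0.1, -2.0]
grip_width: 0.0309
gripper_force: 50.2
time_s: 22.0
position: [0.531, -0.0745, 0.1466]
tool_rot: [[-0.139, 0.99, -0.001], [0.99, 0.139, 0.001], [0.001, -0.001, -1.0]]
ft_force: [0.4, -0.2, -3.3]
grip_width: 0.0312
gripper_force: 50.2
now [ 0.531  -0.0745  0.1466] turn rad 0.001 shift after turn cm [-1.300e-01  1.000e-02  1.286e+01] t 22.0 q6 -29 F [ 0.4 -0.2 -3.3]
TCP in till [-1.362e-01  1.000e-04  1.466e-01] F [ 0.4 -0.2 -3.3] w 0.0312 t 22.0
pred [279.46215608 204.90823935] seen (array([279.76413934, 205.12930328]), np.float64(76.25))
```

```bash
python3 -m crank '[2.5,0,0,2.5,0,2.5,0,0,3,0,2.5,0,0,3,0,2.5,0,0,2,0,2.5,0,0,0.6,0,2.5,0,0,0,0,2.5,0,0,0,0,2.5,0,0,0,0]'
python3 -m crank '[2.5,0,0,0.5,0,2.5,0,0,0.5,0,2.5,0,0,0.3,0,2.5,0,0,0.2,0,2.5,0,0,0.1,0,2.5,0,0,0.1,0,2.5,0,0,0,0,2.5,0,0,0,0]'
python3 -c "
from c import *
where()"
```

```text
time_s: 22.72
position: [0.5324, -0.0756, 0.0375]
tool_rot: [[-0.139, 0.99, 0.003], [0.99, 0.139, -0.001], [-0.001, 0.002, -1.0]]
ft_force: [-0.0, -0.1, -2.9]
grip_width: 0.0314
gripper_force: 50.1
time_s: 23.38
position: [0.5316, -0.0755, 0.0191]
tool_rot: [[-0.139, 0.99, 0.0], [0.99, 0.139, -0.0], [-0.0, 0.0, -1.0]]
ft_force: [0.5, 0.4, -2.7]
grip_width: 0.0309
gripper_force: 50.1
TCP in till [-0.1351  0.0005  0.0191] F [ 0.5  0.4 -2.7] w 0.0309 t 23.38
```

```bash
python3 -m crank '[2.5,0,0,0.1,0,2.5,0,0,0.05,0,4.2,0,0,0,0,4.2,0,0,0,0,4.2,0,0,0,0,2.5,0,0,0,0,2.5,0,0,0,0,2.5,0,0,0,0]' 30
python3 -m crank '[2.5,0,0,0,0,2.5,-1,0,0,0,2.5,-1.2,0,0,0,2.5,-1.2,0,0,0,2.5,-1.2,0,0,0,2.5,-1.2,0,0,0,2.5,-0.8,0,0,0,2.5,-0.6,0,0,0]'
python3 -m crank '[2.5,-0.2,0,0,0,2.5,-0.2,0,0,0,2.5,-0.2,0,0,0,2.5,-0.1,0,0,0,2.5,0,0,0,0,2.5,0,0,0,0,2.5,0,0,0,0,2.5,0,0,0,0]'
python3 -c "
from c import *
where()"
```

```text
time_s: 24.05
position: [0.5318, -0.0756, 0.0177]
tool_rot: [[-0.139, 0.99, 0.001], [0.99, 0.139, -0.0], [-0.0, 0.001, -1.0]]
ft_force: [0.6, 0.2, 2.6]
grip_width: 0.0314
gripper_force: 31.3
time_s: 24.72
position: [0.5415, -0.1477, 0.0177]
tool_rot: [[-0.138, 0.99, -0.0], [0.99, 0.138, 0.001], [0.001, 0.0, -1.0]]
ft_force: [-0.4, 5.3, 7.2]
grip_width: 0.0316
gripper_force: 31.8
time_s: 25.38
position: [0.5424, -0.1537, 0.0177]
tool_rot: [[-0.138, 0.99, -0.0], [0.99, 0.138, 0.001], [0.001, -0.0, -1.0]]
ft_force: [-0.2, 5.0, 6.7]
grip_width: 0.0316
gripper_force: 31.8
TCP in till [-0.0561  0.0004  0.0177] F [-0.2  5.   6.7] w 0.0316 t 25.38
```

```bash
python3 -m crank '[2.5,-0.15,0,0,0,2.5,-0.15,0,0,0,2.5,-0.1,0,0,0,2.5,-0.1,0,0,0,2.5,0,0,0,0,2.5,0,0,0,0,2.5,0,0,0,0,2.5,0,0,0,0]'
python3 -c "
from c import *
where()"
```

```text
time_s: 26.05
position: [0.5423, -0.154, 0.0176]
tool_rot: [[-0.139, 0.99, -0.003], [0.99, 0.139, 0.008], [0.009, -0.001, -1.0]]
ft_force: [-0.1, 28.3, 12.9]
grip_width: 0.0315
gripper_force: 32.7
TCP in till [-0.0559  0.0002  0.0176] F [-0.1 28.3 12.9] w 0.0315 t 26.05
```

```bash
python3 -m crank '[5,0.2,0,0,0,5,0,0,0,0,5,0,0,0,0,5,0,0,-2,0,5,0,0,-3,0,5,0,0,-4,0,5,0,0,-3,0,6.5,0,0,0,0]'
python3 - <<'E'
from c import *
xy,a=till(-.2235,0);plan(xy,.05,a+np.pi/2);where()
t=optics.get_image("top");s=optics.get_image("scene")
T=np.load("T.npy");B=box((-.036,0,.026),(.038,.032,.032))
for n in LAB:
    hx=till(-.055,LAB[n])[0]
    u=cen(s,tf([*hx,T[2]],B))[0];print(n,"pred",u,"seen",blob(s,n,u,9))
cv2.imwrite("pics/n.png",cv2.resize(s["color"][160:290,220:380,::-1],None,fx=4,fy=4,interpolation=cv2.INTER_CUBIC))
E
```

```text
time_s: 26.72
position: [0.5452, -0.1588, 0.1435]
tool_rot: [[-0.138, 0.99, 0.01], [0.99, 0.138, -0.006], [-0.007, 0.009, -1.0]]
ft_force: [-0.0, 0.6, -0.0]
grip_width: 0.0607
gripper_force: 0.0
now [ 0.5452 -0.1588  0.1435] turn rad -0.001 shift after turn cm [17.34 -0.32  9.23] t 26.72 q6 -36 F [-0.   0.6 -0. ]
TCP in till [-0.0507  0.0024  0.1435] F [-0.   0.6 -0. ] w 0.0607 t 26.72
red pred [289.13497079 216.01768082] seen (array([289.70349327, 216.61279461]), np.float64(74.25))
blue pred [297.9885867  230.68446262] seen (array([298.54392317, 230.76416877]), np.float64(99.25))
green pred [307.55845324 246.52637681] seen (array([308.59517121, 245.7967496 ]), np.float64(116.8125))
```

View pics/n.png

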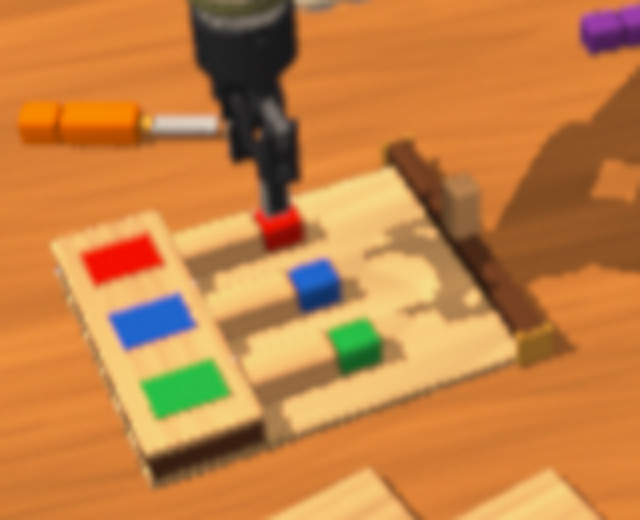

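All three butts line up with the home predictions, and the keeper is open. Now shutting it.

```bash
python3 -m crank '[6.5,2.9,0,0,0,6.5,2.9,0,0,0,6.5,2.9,0,0,0,6.5,2.9,0,0,0,6.5,2.9,0,0,0,6.5,2.5,0,0,0,6.5,0,0,0,0,6.5,0,0,0,0]'
python3 -c "
from c import *
xy,a=till(-.2235,0);plan(xy,.05,a+np.pi/2);where()"
```

```text
time_s: 27.48
position: [0.5188, 0.0121, 0.1362]
tool_rot: [[-0.14, 0.99, -0.002], [0.99, 0.14, 0.0], [0.0, -0.002, -1.0]]
ft_force: [0.3, -0.1, 0.4]
grip_width: 0.0648
gripper_force: 0.0
now [0.5188 0.0121 0.1362] turn rad 0.001 shift after turn cm [-0.02  0.02  8.62] t 27.48 q6 -20 F [ 0.3 -0.1  0.4]
TCP in till [-0.2237  0.      0.1362] F [ 0.3 -0.1  0.4] w 0.0648 t 27.48
```

```bash
python3 -m crank '[6.5,0,0,2,0,6.5,0,0,2.5,0,6.5,0,0,2.5,0,6.5,0,0,1.6,0,6.5,0,0,0,0,2,0,0,0,0,2,0,0,0,0,2,0,0,0,0]' 40
python3 -m crank '[2,0,0,0,0,2,0,0,0,0,2,0,0,0,0,2,0,0,0,0,2,-1,0,0,0,2,-1.4,0,0,0,2,-1.4,0,0,0,2,-1.4,0,0,0]'
python3 -m crank '[2,-1.4,0,0,0,2,-1.2,0,0,0,2,-0.8,0,0,0,2,-0.4,0,0,0,2,0,0,0,0,2,0,0,0,0,2,0,0,0,0,2,0,0,0,0]'
python3 -c "
from c import *
where()"
```

```text
time_s: 28.15
position: [0.52, 0.0111, 0.0525]
tool_rot: [[-0.138, 0.99, 0.002], [0.99, 0.138, -0.0], [-0.001, 0.002, -1.0]]
ft_force: [-0.6, -0.1, 1.7]
grip_width: 0.0293
gripper_force: 2.0
time_s: 28.82
position: [0.5254, -0.0401, 0.0527]
tool_rot: [[-0.139, 0.99, -0.002], [0.99, 0.139, 0.0], [0.0, -0.002, -1.0]]
ft_force: [-7.3, 0.5, 5.8]
grip_width: 0.0251
gripper_force: 41.1
time_s: 29.48
position: [0.5306, -0.078, 0.0527]
tool_rot: [[-0.139, 0.99, -0.002], [0.99, 0.139, -0.001], [-0.001, -0.002, -1.0]]
ft_force: [-9.3, -2.8, 6.5]
grip_width: 0.0256
gripper_force: 41.1
TCP in till [-0.1328 -0.0008  0.0527] F [-9.3 -2.8  6.5] w 0.0256 t 29.48
```

```bash
python3 -m crank '[2,-0.3,0,0,0,2,-0.2,0,0,0,2,-0.15,0,0,0,2,-0.15,0,0,0,2,-0.1,0,0,0,2,0,0,0,0,2,0,0,0,0,2,0,0,0,0]'
python3 -c "
from c import *
where()"
```

```text
time_s: 30.15
position: [0.5315, -0.0842, 0.0526]
tool_rot: [[-0.139, 0.99, -0.003], [0.99, 0.139, 0.003], [0.004, -0.002, -1.0]]
ft_force: [-8.6, 11.7, 9.8]
grip_width: 0.0254
gripper_force: 41.5
TCP in till [-0.1265 -0.0008  0.0526] F [-8.6 11.7  9.8] w 0.0254 t 30.15
```

```bash
python3 -m crank '[2,-0.1,0,0,0,2,-0.1,0,0,0,2,0,0,0,0,2,0,0,0,0,2,0,0,0,0,2,0,0,0,0,2,0,0,0,0,2,0,0,0,0]'
python3 -c "
from c import *
where()"
python3 -m crank '[6,0,0,0,0,6,0,0,0,0,6,0,0,0,0,6,0,0,0,0,6,0,0,-2,0,6,0,0,-3,0,6,0,0,-4,0,6,0,0,-4,0]'
python3 -m crank '[6,3,-1,-1,0,6,3,-2,0,0,6,3,-2,0,0,6,3,-2,0,0,6,3,-2,0,0,6,0,0,0,0,6,0,0,0,0,6,0,0,0,0]'
python3 - <<'E'
from c import *
where()
t=optics.get_image("top");s=optics.get_image("scene")
T=np.load("T.npy");B=box((-.036,0,.026),(.038,.032,.032))
for n in LAB:
    hx=till(-.055,LAB[n])[0]
    for im in(t,s):
        u=cen(im,tf([*hx,T[2]],B))[0];print(n,"pred",u,"seen",blob(im,n,u,9))
v=[]
for im,(cx,cy) in((t,(370,190)),(s,(300,230))):
    c=cv2.resize(im["color"][:,:,::-1],None,fx=4,fy=4,interpolation=cv2.INTER_CUBIC)
    for P in(box((-.127,0,.086),(.026,.026,0)),box((-.127,0,.036),(.022,.266,0))):
        for q in proj(im,tf(T,P)):cv2.circle(c,tuple(np.round(q*4+1.5).astype(int)),2,(255,255,0),-1)
    v.append(c[(cy-62)*4:(cy+62)*4,(cx-50)*4:(cx+50)*4])
cv2.imwrite("pics/z.png",np.hstack(v))
E
```

```text
time_s: 30.82
position: [0.5314, -0.0843, 0.0526]
tool_rot: [[-0.139, 0.99, -0.003], [0.99, 0.139, 0.007], [0.007, -0.002, -1.0]]
ft_force: [-7.6, 23.6, 12.3]
grip_width: 0.0258
gripper_force: 41.8
TCP in till [-0.1265 -0.0008  0.0526] F [-7.6 23.6 12.3] w 0.0258 t 30.82
time_s: 31.48
position: [0.5329, -0.0886, 0.1829]
tool_rot: [[-0.138, 0.99, -0.001], [0.99, 0.138, 0.0], [0.001, -0.001, -1.0]]
ft_force: [0.6, 0.1, 0.7]
grip_width: 0.06
gripper_force: 0.0
time_s: 32.15
position: [0.4241, 0.0473, 0.1919]
tool_rot: [[-0.139, 0.99, 0.001], [0.99, 0.139, -0.0], [-0.001, 0.001, -1.0]]
ft_force: [0.8, -0.2, -1.2]
grip_width: 0.06
gripper_force: 0.0
TCP in till [-0.2716 -0.0889  0.1919] F [ 0.8 -0.2 -1.2] w 0.06 t 32.15
red pred [371.92143161 212.1247256 ] seen (array([372.28224234, 211.95020891]), np.float64(112.1875))
red pred [289.13497079 216.01768082] seen (array([290.03280731, 215.7608804 ]), np.float64(94.0625))
blue pred [368.64785045 186.06374439] seen (array([369.19078188, 185.66467109]), np.float64(108.3125))
blue pred [297.9885867  230.68446262] seen (array([298.84583088, 230.53189452]), np.float64(106.0625))
green pred [365.42500133 160.42823053] seen (array([365.01073883, 161.00515464]), np.float64(109.125))
green pred [307.55845324 246.52637681] seen (array([308.91978543, 245.5748503 ]), np.float64(125.25))
```

View pics/z.png

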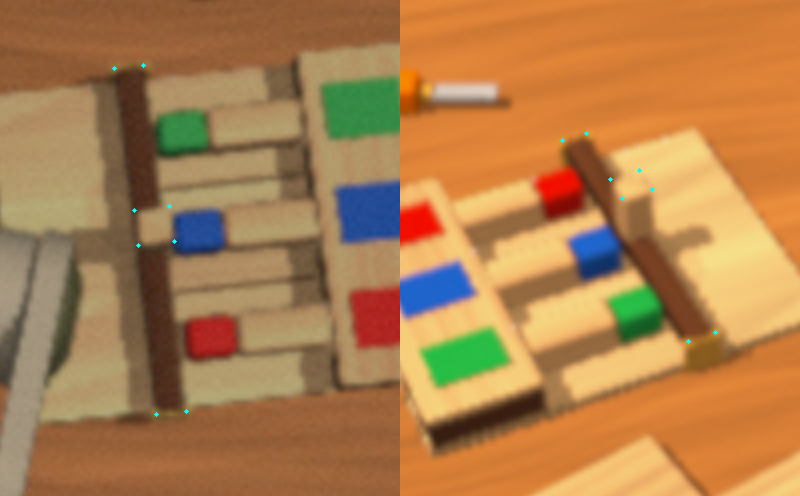

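The keeper matches its shut prediction, all three handles are at the guard, and the robot is clear of everything.

```bash
python3 -c "
from rig import env
print(env.close_job())"
```

```text
the job is handed in; nothing more can be done
None
```

I handed the job in at about 32 s: the red and blue chisels are home against the guard, the green one is still in its bay, and the keeper bar is fully shut; no verdict came back.

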